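# Index the decorating wheel and hold its locking pin

### The job

Turn the potter's decorating wheel until the brass bushing on its rim lies right under the brass bushing of the blue bracket. Then take the long red-handled pin from the rack and thread it down through the upper bushing and on through the lower one until its point sticks out below, and finish still gripping it there upright, its collar held clear of the bracket by about a finger's width (15 mm) so that the potter can slip a clip under it. Leave the short black-handled pin in the rack and do not disturb the cup, buff teapot and tea jar beside the work.

Things in the scene. Friction and masses are not known exactly. Their poses are not given: they have to be found in the camera images.
- wheel (a joint): swivel of the wheel head (aluminium disc 220 mm across, top at z = 65 mm, clay teapot fixed on it up to z = 145 mm). 0: lower bushing exactly under the upper; grows counter-clockwise from above. Starts between 0.45 and 1.1; no stop at 0 (limits -1.4, 1.4); friction 0.08 N m, under 1 N at the handle; stays where left; a tapered point entering the lower bushing drags it a few mm into line
- stand: fixed wheel stand; origin on the table under the wheel's vertical axis, z up. Its blue bracket rises at 200 mm along the stand's +y (post 34 x 26 mm, top at z = 115 mm) and reaches inward to carry the upper bushing at 128 mm along +y. Feet lie left and right of the bushings: below the lower bushing there is only the table
- upper_bushing (a point): centre of the top mouth of the fixed upper brass bushing (34 mm outside, plain vertical bore 15 mm, 20 mm long: z = 115 down to 95 mm); axes are the stand's
- lower_bushing (a point): centre of the top mouth of the lower brass bushing on the wheel's rim, 128 mm from the wheel's axis (34 mm outside, vertical bore 15 mm, 20 mm long: z = 65 down to 45 mm); turns with the wheel, z axis up
- turn_handle (a point): point on the axis of the wheel's upright round wooden turning handle, at z = 118 mm, opposite the lower bushing at 128 mm from the wheel's axis; wood 22 mm in diameter from z = 78 to 140 mm, it does not spin on its own; turns with the wheel
- long_pin: loose steel pin with the red handle, 0.09 to 0.18 kg; origin at its tip, z along it to the handle. Shaft 12 mm thick, 110 mm long, its last 14 mm tapered to 4 mm; then a collar 30 mm across, 4 mm thick; then a round red handle 22 mm thick, 45 mm high. Starts hanging upright by its collar in one of the two rack holes, collar underside at z = 124 mm, tip at 14 mm
- collar (a point): centre of the underside of the long pin's collar, 110 mm above its tip
- red_grip (a point): point on the axis of the long pin's red handle, 29 mm above the collar's underside, 20 mm below the handle's top
- short_pin: bystander: the pin with the black handle in the rack's other hole; same handle and collar, shaft only 55 mm. Origin at its tip
- rack: fixed wooden pin rack, 60 x 170 mm, top board's upper face at z = 124 mm and 12 mm thick, with two 15 mm holes 45 mm either side of its middle along its y; origin at the middle of its underside
- cup: bystander: dark clay cup, 68 mm across, 62 mm high, standing upright; origin under its centre
- teapot: bystander: buff clay teapot, about 160 mm long over spout and handle, 79 mm high; origin under its centre
- caddy: bystander: buff tea jar, 68 mm across, 100 mm high; origin under its centre
Things that resemble listed ones, but are neither listed nor needed, are in the scene too. Leave any purple or turquoise look-alike of the long_pin alone.

How it is judged (in metres and radians):
On the way, in this order (a step that is already met when the one before it is completed fails the run):
1. the wheel is turned so that its bushing lies under the bracket's bushing (axes within 9 mm), with the pin not yet in the upper bushing (horizontal distance between lower_bushing and upper_bushing below 0.009 m and not (horizontal distance between long_pin and upper_bushing below 0.012 m and z of long_pin in the frame of upper_bushing below -0.005 m)), for 0.2 s.
2. the long pin's point has come down through the upper bushing and is still above the lower one (horizontal distance between long_pin and upper_bushing below 0.008 m and z of long_pin in the frame of upper_bushing below -0.02 m and height (world z) of long_pin above 0.064 m and contact force between the fingers and long_pin above 1 N).
At the end, for the whole second after the job is handed in: Fingers grip the long pin, still and upright (0.1 rad) in both bushings, within 7 mm of their axes; tip 6 mm or more below the lower one, collar 4 mm or more above the upper; bushings aligned within 9 mm; short pin within 20 mm of its start; cup, teapot, jar upright, moved under 30 mm (z of long_pin in the frame of lower_bushing below -0.026 m and z of collar in the frame of upper_bushing above 0.004 m and horizontal distance between long_pin and lower_bushing below 0.007 m and horizontal distance between collar and upper_bushing below 0.007 m and horizontal distance between lower_bushing and upper_bushing below 0.009 m and angle between long_pin's own z axis and vertical below 0.1 rad and contact force between the fingers and long_pin above 1 N and linear speed of long_pin below 0.03 m/s and distance of short_pin from where it was at the start of the episode below 0.02 m and distance of each of cup, teapot, caddy from where it was at the start of the episode below 0.03 m and angle between each of cup, teapot, caddy's own z axis and vertical below 0.2 rad); the arm keeps its last pose, push and grip.
It fails at once if the short pin is taken from the rack (distance of short_pin from where it was at the start of the episode above 0.03 m).
It fails at once if the cup, teapot or tea jar is disturbed (distance of any of cup, teapot, caddy from where it was at the start of the episode above 0.03 m or angle between any of cup, teapot, caddy's own z axis and vertical above 0.3 rad).
It also fails if it takes over 64 s, if anything falls off the work surface, if the arm or the gripper's body presses on something with over 40 N, if the wrist force passes 120 N, or if a joint passes its speed limit or range.

### The arm

A 6-joint arm with a two-finger parallel gripper is mounted at the origin on the work surface. World frame = base frame: x ahead of the robot, y to its left, z up, the work surface at z = 0. Lengths are in m, angles in degrees, forces in N, time in s.
With the tool pointing down it reaches from about 0.325 to 0.9 m from the base axis. Payload 6.1 kg.
Tool frame: the origin (TCP) lies midway between the tips of the shut fingers; the grasp point (between the pads) lies 19 mm behind it (ctrl.grasp_offset is the distance from the TCP to the grasp point, in m); z points along the fingers, y is the line along which they close (so a half turn about z gives the same grasp; the last joint's range is limited). The gripper opens to 85 mm and grips with 20 to 120 N. Pads are 22 mm wide; open, the fingers measure 114 mm over their backs; the gripper's body (76 mm by 85 mm) begins 54 mm behind the grasp point. The pads swing forward as they close: fully open they stand 13 mm farther back than shut.
Start: joints at [60.9, 12.628, 87.462, -0, 79.91, -7.225], TCP at [0.233, 0.58, 0.231] pointing down, gripper open.
Joint ranges: [-170.65, 170.65], [-52.31, 119.04], [5.05, 147.46], [-71.25, 251.25], [11.57, 151.72], [-153.62, 153.62]. Speed limits (degrees/s): [147.25, 147.25, 172.46, 180, 180, 180].

### API

Orientations are given as a 3x3 rotation matrix whose columns are the frame's x, y, z axes.
In Python, from workcell import monitor, optics, ctrl gives the robot as it stands.
- The arm moves only by the tool play_rows, never from a script. Its argument "increments" is text: rows parted by semicolons, each of 5 numbers parted by spaces: the shift along the tool's x, y, z in mm, then the turn about the tool's z in rad, then the finger opening in mm, from 0 to 85.4. A call has 1 to 8 rows; each row shifts and turns the commanded pose from where the row before left it, along the tool's axes as they then stand; what a row does not reach is not made up. A row lasts 1/10 s, in which the tool goes at most 50 mm and 8.59 degrees, less where a joint would pass 70% of its speed; a pose out of reach is approached as far as the arm can. A call with a gripper value outside its range is refused whole. The fingers move at their own pace and stop on an object; the grip force is fixed at half the most. Time passes only in rows, so rows that do not move let the fingers close. It gives the time, the measured TCP pose, the force, the opening and the grip force at its end, in the units of the state.
- monitor.get_state(): the state, without advancing time (a new reading comes with each control period).
- optics.get_image(name): name is "scene" or "side" or "wrist"; returns the picture (400x640x3 uint8, red, green, blue); there is no depth.
- optics.camera_params(name): a dict with "vertical_fov" (degrees; the focal length in pixels is half the picture's height over the tangent of half this angle, whatever the lens; pixels are square), "cx", "cy" (the principal point, pixels), "R" (3x3) and "t" (3): a world point X has camera coordinates R X + t; the wrist camera has in their place "mount" (4x4, takes a point from camera to tool coordinates, whose origin is the TCP and whose axes are the flange's). Camera axes: x right, y down, z forward; pixel columns grow to the right and rows downward; lengths in m; the calibration is good to about 2 mm. A picture is of the moment at which its call begins: read the wrist's pose just before it. camera_params takes no time and is no camera call.
- ctrl.sign_off(): hands the job in; it is judged then, once.
The state is a dict: "time": time; "joint_positions": joint angles; "joint_velocities": joint speeds; "tau": joint torques, N m; "tool_pos": TCP position; "eef_rot": TCP orientation; "ft_force": force on the tool from outside, world axes, zero at the start; "moment": the same for the moment, N m; "gripper_width": finger opening in m; "gripper_force": force on a finger pad.
Only numpy, scipy, OpenCV 4.12 (cv2) and the standard library are available. Lean on these libraries where they do the work, as an engineer would, in place of code of your own. Each camera call takes 0.05 s, during which the arm holds its last target. There are 200 camera calls.

## Working session

There is one attempt and no reset: what is moved stays moved. The work goes in short steps, Python scripts to look and compute and a tool call to move; the robot and the scene stay as the last step left them, time stands still between calls to the robot, and variables do not carry over. Pictures are saved under pics/ and viewed, at most 12 in all, crops included, and the job is handed in when it is done.

Besides the shell and the picture viewer there is one more tool, called after "Request:" as a command line: name --argument value ..., lists and objects as JSON in quotes. play_rows: Moves the arm, as the interface text tells. Its arguments: {"type":"object","properties":{"increments":{"type":"string"}},"required":["increments"]}

```bash
mkdir -p pics
cat > h.py <<'E'
import numpy as np, cv2
from workcell import monitor, optics, ctrl
def cam(n):
    p=optics.camera_params(n); f=200/np.tan(np.radians(p['vertical_fov'])/2)
    if 'mount' in p:
        s=monitor.get_state(); M=np.array(p['mount']); Rt=np.array(s['eef_rot'])
        Rwc=Rt@M[:3,:3]; c=Rt@M[:3,3]+np.array(s['tool_pos'])
        return f,p['cx'],p['cy'],Rwc.T,c,p
    R=np.array(p['R']);return f,p['cx'],p['cy'],R,-R.T@np.array(p['t']),p
def ray(n,u,v,z):
    f,cx,cy,R,c,_=cam(n); d=R.T@np.array([(u-cx)/f,(v-cy)/f,1]); return c+d*(z-c[2])/d[2]
def proj(n,X):
    f,cx,cy,R,c,_=cam(n); q=R@(np.array(X)-c); return q[:2]/q[2]*f+[cx,cy]
def snap(n,name):
    im=optics.get_image(n)[:,:,::-1].copy(); cv2.imwrite('pics/'+name,im); return im
E
python3 - <<'E'
from h import *
s=monitor.get_state();print(s)
for n in('scene','side','wrist'):print(n,optics.camera_params(n))
a=snap('scene','a.png');b=snap('side','b.png');snap('wrist','c.png')
E
```

```text
{'time': 0.0, 'joint_positions': array([ 6.09003109e+01,  1.26768064e+01,  8.75258095e+01,  1.41141306e-03,
        7.99096427e+01, -7.22558778e+00]), 'joint_velocities': array([-0.09959558, -0.04836079, -0.02302649, -0.05602139,  0.04386657,
       -0.05290962]), 'tau': array([-2.59011482e-03, -4.96864915e+01, -3.89412618e+01, -2.77396139e-04,
        1.07985761e-02,  7.08398929e-06]), 'tool_pos': array([0.23256194, 0.57947176, 0.23018191]), 'eef_rot': array([[-9.28003007e-01,  3.72571429e-01, -9.74049298e-04],
       [ 3.72572604e-01,  9.28001489e-01, -1.70017461e-03],
       [ 2.70482716e-04, -1.94067123e-03, -9.99998080e-01]]), 'ft_force': array([0.14548153, 0.38704009, 0.59888183]), 'moment': array([ 0.0600582 , -0.03718239, -0.03050484]), 'gripper_force': 0.0, 'gripper_width': 0.08528493644079424}
scene {'vertical_fov': 47.92780965038449, 'cx': 325.3757541558611, 'cy': 197.60058295505212, 'R': array([[-0.67413653,  0.73856178, -0.00815099],
       [ 0.553536  ,  0.49788267, -0.66761571],
       [-0.48901722, -0.454576  , -0.74446143]]), 't': array([ 0.37437337, -0.27009486,  1.60307504])}
side {'vertical_fov': 43.50030151082677, 'cx': 322.7949726726591, 'cy': 185.74913482742068, 'R': array([[ 0.86822345, -0.49596352, -0.01443003],
       [-0.39876263, -0.68016904, -0.61510847],
       [ 0.29525651,  0.53980576, -0.78831044]]), 't': array([-0.49969511,  0.33726948,  1.2358018 ])}
wrist {'vertical_fov': 58.531396857934226, 'cx': 322.751429559717, 'cy': 197.4369137338187, 'mount': array([[-2.95570888e-04, -9.53001101e-01, -3.02966689e-01,
         7.74392590e-02],
       [ 9.99999943e-01, -3.31623460e-04,  6.75541324e-05,
         5.57283484e-04],
       [-1.64850024e-04, -3.02966652e-01,  9.53001144e-01,
        -1.40396315e-01],
       [ 0.00000000e+00,  0.00000000e+00,  0.00000000e+00,
         1.00000000e+00]])}
```

View pics/a.png

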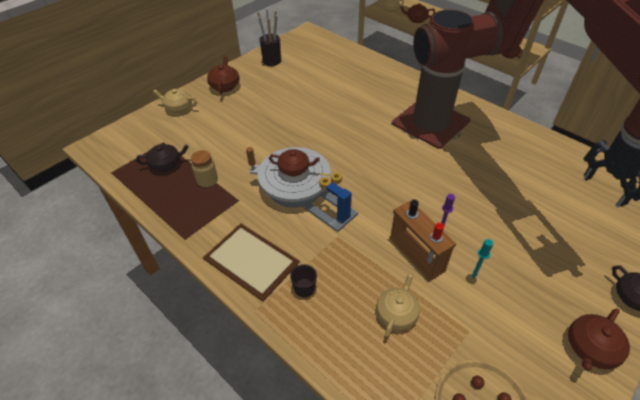

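View pics/b.png

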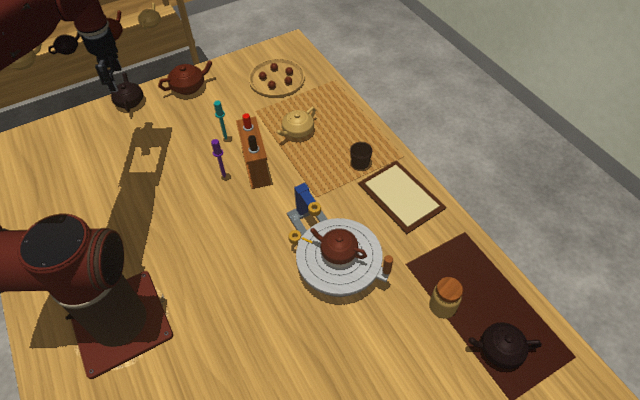

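The scene view shows the wheel at (293,175) with its wooden handle at (250,157), and the bracket at (343,200). The rack is at (422,240), with the black pin at (413,208) and the red pin at (438,231). There are purple (447,205) and turquoise (485,245) look-alikes standing outside the rack. The red pin in the rack hole fits the description, so I'll confirm it in an enlarged crop.

Run:
```python
import cv2
a=cv2.imread('pics/a.png');b=cv2.imread('pics/b.png')
cv2.imwrite('pics/a2.png',cv2.resize(a[135:285,235:435],None,fx=4,fy=4,interpolation=2))
cv2.imwrite('pics/b2.png',cv2.resize(b[105:305,205:405],None,fx=3,fy=3,interpolation=2))
```

```text
(no output)
```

View pics/a2.png

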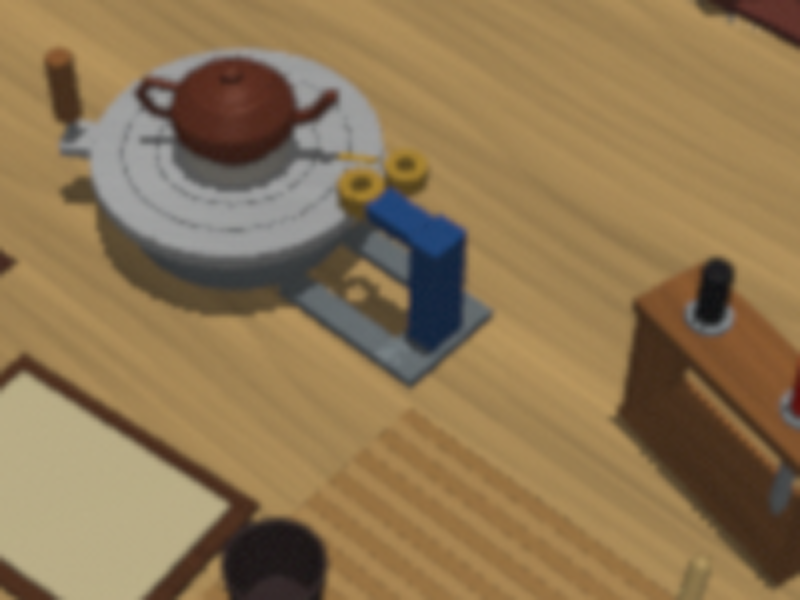

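View pics/b2.png

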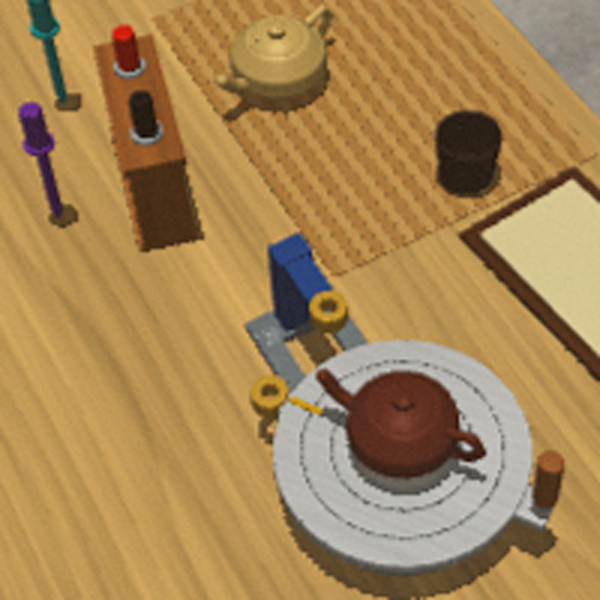

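Run:
```python
from h import *
np.set_printoptions(precision=4,suppress=True)
P={'up':(.115,(325.25,181.75),(314.3,208.3)),'low':(.065,(336.5,176),(294.3,236.3)),'hand':(.14,(250,149.2),(388.3,258.3)),'red':(.173,(438.5,226),(246.3,117)),'blk':(.173,(414.3,202),(252.7,138.3)),'disc':(.065,(294.5,173),(339,256.7)),'cup':(.062,(304.5,271),(361,147)),'pot':(.07,(399,297),(297,117)),'cad':(.1,(202,158),(448,286)),'postTop':(.115,(344,193),(302,187)),'purp':(.15,(449,199),(216,145)),'turq':(.15,(487,243),(218,104))}
for k,(z,a,b) in P.items(): print(k,ray('scene',*a,z)[:2],ray('side',*b,z)[:2])
```

```text
up [ 0.5504 -0.0037] [ 0.5445 -0.0133]
low [ 0.4754 -0.0276] [ 0.4721 -0.0333]
hand [ 0.6172 -0.238 ] [ 0.6164 -0.2425]
red [0.5192 0.3328] [0.5138 0.3259]
blk [0.4948 0.2464] [0.4945 0.2409]
disc [ 0.5498 -0.1293] [ 0.5415 -0.144 ]
cup [0.7748 0.1307] [0.7916 0.1461]
pot [0.6805 0.3497] [0.6829 0.3489]
cad [ 0.7128 -0.3528] [ 0.7112 -0.3568]
postTop [0.5477 0.0627] [0.5501 0.0644]
purp [0.4079 0.2974] [0.4023 0.2909]
turq [0.4679 0.4389] [0.4708 0.4427]
```

The crop confirms it: the red handle at scene (438,231) is in a rack hole with its steel shaft showing below the board. The purple and turquoise pins stand on the table outside the rack. The distances agree with the given sizes: lower bushing to handle is 0.252 m, upper bushing to wheel axis 0.127 m, and the rack holes are 0.089 m apart. The wheel is at about 35°. I'll move over the handle.

Request:
play_rows --increments "-27.6 -25.8 -1 0 85;-27.6 -25.8 -1 0 85;-27.6 -25.8 -1 0 85;-27.6 -25.8 -1 0 85;-27.6 -25.8 -1 0 85;-27.6 -25.8 -1 0 85;-27.6 -25.8 -1 0 85;-27.6 -25.8 -1 0 85"

```text
time: 0.95
tool_pos: [0.3611, 0.3047, 0.2391]
eef_rot: [[-0.928, 0.372, -0.0], [0.372, 0.928, -0.0], [0.0, -0.0, -1.0]]
ft_force: [0.7, -0.0, -0.2]
gripper_width: 0.0849
gripper_force: 0.0
```

Request:
play_rows --increments "-27.6 -25.8 -1 0 85;-27.6 -25.8 -1 0 85;-27.6 -25.8 -1 0 85;-27.6 -25.8 -1 0 85;-27.6 -25.8 -1 0 85;-27.6 -25.8 -1 0 85;-27.6 -25.8 -1 0 85;-27.6 -25.8 -1 0 85"

```text
time: 1.75
tool_pos: [0.4891, 0.0309, 0.2472]
eef_rot: [[-0.928, 0.373, -0.0], [0.373, 0.928, 0.0], [0.0, 0.0, -1.0]]
ft_force: [0.8, 0.8, -0.0]
gripper_width: 0.085
gripper_force: 0.0
```

Request:
play_rows --increments "-27.6 -25.8 -1 0 85;-27.6 -25.8 -1 0 85;-27.6 -25.8 -1 0 85;-27.6 -25.8 -1 0 85;-27.6 -25.8 -1 0 85;-27.6 -25.8 -1 0 85;-27.6 -25.8 -1 0 85;-27.6 -25.8 -1 0 85"

```text
time: 2.55
tool_pos: [0.6171, -0.2428, 0.2548]
eef_rot: [[-0.928, 0.373, -0.001], [0.373, 0.928, 0.0], [0.001, 0.0, -1.0]]
ft_force: [-0.1, 0.5, -0.0]
gripper_width: 0.085
gripper_force: 0.0
```

Request:
play_rows --increments "0 0 0 0.118 85;0 0 0 0.118 85;0 0 0 0.118 85;0 0 0 0.118 85;0 0 0 0.118 85;0 0 0 0 85"

```text
time: 3.15
tool_pos: [0.6167, -0.2413, 0.2548]
eef_rot: [[-0.563, 0.826, -0.001], [0.826, 0.563, 0.0], [0.001, -0.0, -1.0]]
ft_force: [-0.2, 0.5, 0.2]
gripper_width: 0.0852
gripper_force: 0.0
```

```bash
cat >> h.py <<'E'
def go(x,y,z):
    s=monitor.get_state();R=np.array(s['eef_rot']);d=R.T@(np.array([x,y,z])-s['tool_pos'])
    print('pos',np.round(s['tool_pos'],4),'yaw',np.degrees(np.arctan2(R[1,1],R[0,1])),'delta mm tool',np.round(d*1000,1),s['time'],s['gripper_width'],s['ft_force'])
E
python3 - <<'E'
from h import *
go(.617,-.240,.099)
print(proj('wrist',[.617,-.24,.14]))
snap('wrist','d.png')
E
```

```text
pos [ 0.6167 -0.2413  0.2548] yaw 34.260114212592676 delta mm tool [  0.8   1.1 155.8] 3.15 0.08521821120975007 [-0.18384591  0.52779575  0.16922507]
[323.48622942 192.12329708]
```

View pics/d.png

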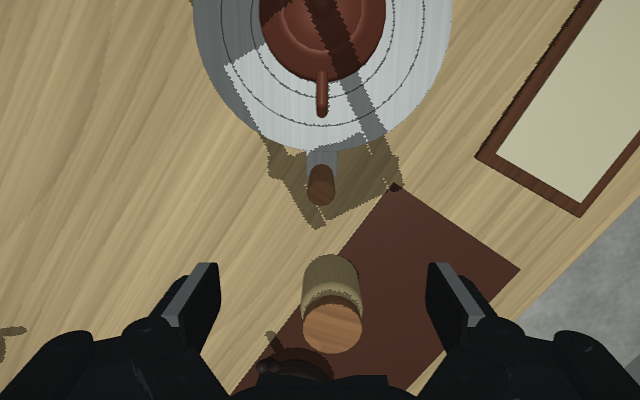

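The wrist view shows the handle top at (321,197), against a predicted (323,192). It sits centrally between the open fingers, with the tea jar at (332,325) well beyond it. I'll descend and grip.

Request:
play_rows --increments "-1 1 30 0 85;-1 0 30 0 85;0 0 30 0 85;0 0 30 0 85;0 0 30 0 85;0 0 6 0 85;0 0 0 0 85"

```text
time: 3.9
tool_pos: [0.6179, -0.242, 0.0979]
eef_rot: [[-0.565, 0.825, -0.003], [0.825, 0.565, 0.001], [0.003, -0.001, -1.0]]
ft_force: [0.0, -1.0, 0.8]
gripper_width: 0.085
gripper_force: 0.0
```

Request:
play_rows --increments "0 0 0 0 15;0 0 0 0 15;0 0 0 0 15;0 0 0 0 15;0 0 0 0 15;0 0 0 0 15;0 0 0 0 15;0 0 0 0 15"

```text
time: 4.7
tool_pos: [0.6193, -0.2429, 0.1006]
eef_rot: [[-0.564, 0.826, 0.001], [0.826, 0.564, -0.001], [-0.001, 0.001, -1.0]]
ft_force: [-1.5, 1.1, 6.4]
gripper_width: 0.0206
gripper_force: 58.6
```

Run:
```python
from h import *
C=np.array([.545,-.135]);go(.617,-.240,.099)
p=monitor.get_state()['tool_pos'][:2];d=p-C;print(np.hypot(*d),np.degrees(np.arctan2(d[1],d[0])))
```

```text
pos [ 0.6193 -0.2429  0.1006] yaw 34.329003578284166 delta mm tool [ 3.7 -0.3  1.6] 4.7 0.020627194135415895 [-1.45280378  1.1471498   6.36971952]
0.13099232346311723 -55.421483787675236
```

Request:
play_rows --increments "0.5 -11.3 0 0.087 15;0.5 -11.3 0 0.087 15;0.5 -11.3 0 0.087 15;0.5 -11.3 0 0.087 15;0.5 -11.3 0 0.087 15;0.5 -11.3 0 0.087 15;0.5 -11.3 0 0.087 15;0 0 0 0 15"

```text
time: 5.5
tool_pos: [0.5441, -0.2664, 0.1006]
eef_rot: [[0.013, 1.0, 0.002], [1.0, -0.013, -0.002], [-0.002, 0.002, -1.0]]
ft_force: [1.1, -3.5, 2.9]
gripper_width: 0.0206
gripper_force: 59.9
```

Run:
```python
from h import *
C=np.array([.545,-.135]);go(.617,-.240,.099)
p=monitor.get_state()['tool_pos'][:2];d=p-C;print(np.hypot(*d),np.degrees(np.arctan2(d[1],d[0])))
a=snap('scene','e.png');b=snap('side','e1.png')
r=lambda im,x,y:cv2.resize(im[y:y+60,x:x+80],None,fx=5,fy=5,interpolation=2)
u=proj('scene',[.5475,-.0085,.09]).astype(int);v=proj('side',[.5475,-.0085,.09]).astype(int)
print(u,v)
cv2.imwrite('pics/e2.png',np.hstack([r(a,u[0]-40,u[1]-30),r(b,v[0]-40,v[1]-30)]))
```

```text
pos [ 0.5441 -0.2664  0.1006] yaw -0.7463818791522497 delta mm tool [27.3 72.6  1.6] 5.5 0.020607692289755113 [ 1.08500314 -3.53471641  2.92403894]
0.13137755959251093 -90.41221275742213
[324 186] [314 212]
```

View pics/e2.png

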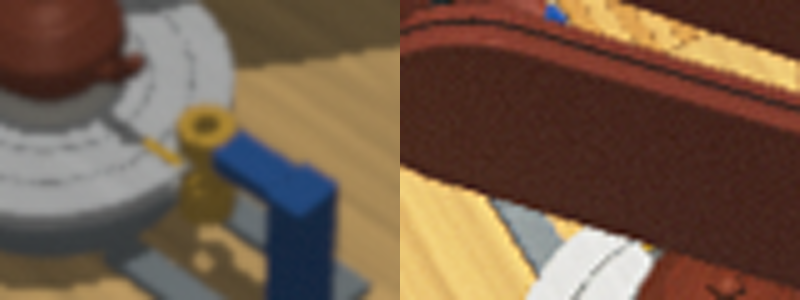

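Run:
```python
from h import *
u=ray('scene',325.4,180.6,.115);print(u)
for z in(.115,.095,.065,.045):
  print(z,(proj('scene',[u[0],u[1],z])-[284,156])*5,(proj('scene',[u[0]-.005,u[1],z])-[284,156])*5)
b=cv2.imread('pics/e.png')[156:216,284:364]
hsv=cv2.cvtColor(b,cv2.COLOR_BGR2HSV);m=cv2.inRange(hsv,(15,150,40),(30,255,255))
for y in range(20,46):
  x=np.where(m[y]>0)[0]; print(y*5,x.min()*5 if len(x) else None,x.max()*5+5 if len(x) else None,len(x))
```

```text
[ 0.54686131 -0.00637633  0.115     ]
0.115 [207. 123.] [213.04058421 118.20541888]
0.095 [207.28786702 147.69294385] [213.25709358 142.90703116]
0.065 [207.70720944 183.66371549] [213.57250542 178.89245244]
0.045 [207.9787973  206.96024875] [213.77679366 202.19975317]
100 None None 0
105 None None 0
110 190 220 6
115 185 235 10
120 180 235 11
125 180 235 11
130 180 230 10
135 180 225 9
140 185 220 7
145 150 210 7
150 160 205 4
155 165 205 5
160 195 205 2
165 200 205 1
170 195 210 3
175 190 215 5
180 185 220 7
185 185 225 8
190 185 230 9
195 185 230 9
200 185 230 9
205 185 230 9
210 185 225 8
215 185 220 7
220 195 200 1
225 None None 0
```

Lower and upper bushings both centre at crop column ~207 (expected 208), so they are aligned to about 1 mm. I'll release, rise and go to the red pin.

Request:
play_rows --increments "0 0 0 0 85;0 0 0 0 85;0 0 0 0 85;0 0 0 0 85;0 0 0 0 85;0 0 0 0 85"

```text
time: 6.2
tool_pos: [0.5441, -0.2649, 0.0991]
eef_rot: [[0.01, 1.0, -0.0], [1.0, -0.01, 0.0], [0.0, -0.0, -1.0]]
ft_force: [0.6, -0.4, 0.9]
gripper_width: 0.085
gripper_force: 0.0
```

Request:
play_rows --increments "0 0 -25 0 85;0 0 -40 0 85;0 0 -40 0 85;0 0 -40 0 85;0 0 -30 0 85;0 0 0 0.125 85;0 0 0 0.125 85;0 0 0 0 85"

```text
time: 7.0
tool_pos: [0.5442, -0.2651, 0.2747]
eef_rot: [[0.258, 0.966, 0.0], [0.966, -0.258, -0.0], [-0.0, 0.001, -1.0]]
ft_force: [-0.4, -0.8, -0.2]
gripper_width: 0.0848
gripper_force: 0.0
```

Run:
```python
from h import *
go(.516,.329,.27)
```

```text
pos [ 0.5442 -0.2651  0.2747] yaw -14.953945477311947 delta mm tool [ 566.7 -180.6    4.5] 7.0 0.08480135297703405 [-0.40139443 -0.82189095 -0.22733094]
```

Request:
play_rows --increments "35.5 -11.3 0 0 85;35.5 -11.3 0 0 85;35.5 -11.3 0 0 85;35.5 -11.3 0 0 85;35.5 -11.3 0 0 85;35.5 -11.3 0 0 85;35.5 -11.3 0 0 85;0 0 0 0 85"

```text
time: 7.8
tool_pos: [0.531, -0.0006, 0.2741]
eef_rot: [[0.249, 0.968, -0.0], [0.968, -0.249, 0.002], [0.002, -0.001, -1.0]]
ft_force: [0.0, -0.6, 0.0]
gripper_width: 0.0857
gripper_force: 0.0
```

Run:
```python
from h import *
go(.516,.329,.27)
print(proj('wrist',[.547,-.0075,.115]),proj('wrist',[.547,-.0075,.065]))
im=snap('wrist','f.png'); s=monitor.get_state()
m=cv2.inRange(cv2.cvtColor(im,cv2.COLOR_BGR2HSV),(15,150,40),(30,255,255))
n,l,st,c=cv2.connectedComponentsWithStats(m)
for i in range(1,n):
  if st[i,4]>60: print(st[i],c[i],ray('wrist',*c[i],.115))
```

```text
pos [ 0.531  -0.0006  0.2741] yaw -14.434630718425154 delta mm tool [315.5 -96.7   4.7] 7.8 0.08572127877931865 [ 0.02221918 -0.57279958  0.04048292]
[342.55037877 181.85691466] [339.99330427 168.86758104]
[344 199   8  18  69] [347.84057971 207.57971014] [ 0.54632061 -0.03399683  0.115     ]
```

View pics/f.png

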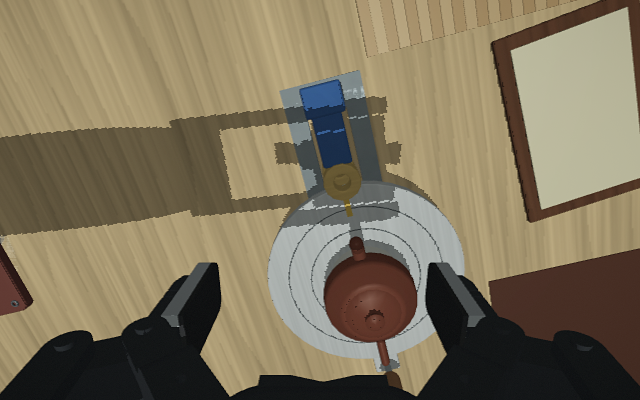

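The wrist view shows the upper bushing at (342,182), exactly where predicted for (0.547,-0.0075), with the lower bushing concentric beneath it. On to the red pin.

Request:
play_rows --increments "35 -10.7 0 0 85;35 -10.7 0 0 85;35 -10.7 0 0 85;35 -10.7 0 0 85;35 -10.7 0 0 85;35 -10.7 0 0 85;35 -10.7 0 0 85;35 -10.7 0 0 85"

```text
time: 8.65
tool_pos: [0.5215, 0.2881, 0.274]
eef_rot: [[0.256, 0.967, -0.0], [0.967, -0.256, -0.001], [-0.001, 0.0, -1.0]]
ft_force: [-0.0, -0.9, 0.6]
gripper_width: 0.0851
gripper_force: 0.0
```

Request:
play_rows --increments "35 -11 0 0 85;0 0 0 0 85;0 0 0 0 85"

```text
time: 8.95
tool_pos: [0.5196, 0.3241, 0.2736]
eef_rot: [[0.255, 0.967, -0.001], [0.967, -0.255, -0.001], [-0.001, -0.0, -1.0]]
ft_force: [-1.0, -0.3, -1.0]
gripper_width: 0.0848
gripper_force: 0.0
```

Run:
```python
from h import *
f=cv2.imread('pics/f.png');c=f[160:206,320:366]
m=cv2.inRange(cv2.cvtColor(c,cv2.COLOR_BGR2HSV),(18,130,60),(32,255,255));ys,xs=np.where(m>0)
print('bush bbox',xs.min()+320,xs.max()+320,ys.min()+160,ys.max()+160)
go(.516,.329,.134)
im=snap('wrist','g.png');h=cv2.cvtColor(im,cv2.COLOR_BGR2HSV)
m=cv2.inRange(h,(0,200,80),(6,255,255))|cv2.inRange(h,(174,200,80),(180,255,255))
n,l,st,cc=cv2.connectedComponentsWithStats(m)
print(proj('wrist',[.516,.329,.173]))
for i in range(1,n):
  if st[i,4]>60: print(st[i],cc[i],ray('wrist',*cc[i],.173))
```

```text
bush bbox 323 360 162 205
pos [0.5196 0.3241 0.2736] yaw -14.772457660025134 delta mm tool [  4.   -4.6 139.6] 8.95 0.08479627938101418 [-1.01931943 -0.32369648 -1.04253961]
[315.46382013 193.2075314 ]
```

View pics/g.png

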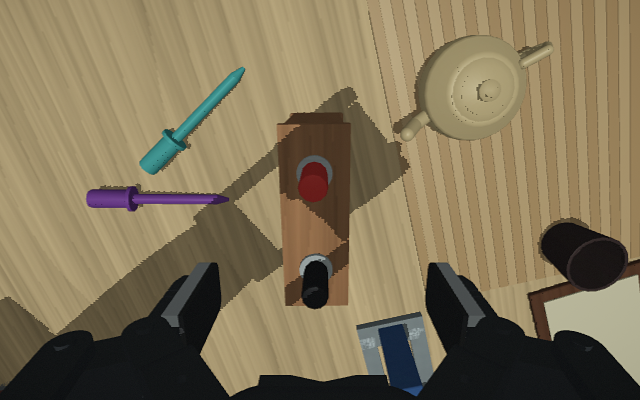

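The wrist view shows the red pin's handle top at about (313,187) with its collar at (314,170). The black pin is at (315,290), and the purple and turquoise decoys lie outside at the left.

Run:
```python
from h import *
im=cv2.imread('pics/g.png').astype(int);b,g,r=im[...,0],im[...,1],im[...,2]
m=((r>70)&(g<r*.3)&(b<r*.35)).astype(np.uint8);n,l,st,cc=cv2.connectedComponentsWithStats(m)
for i in range(1,n):
  if st[i,4]>60:print(st[i],cc[i])
for uv,z in(((313,187),.173),((314,171),.128)):
  t=ray('wrist',*uv,z);print(t);go(t[0],t[1],.134)
for x in(.5155,.5195):
  for y in (.329,.333): print(x,y,proj('wrist',[x,y,.173]),proj('wrist',[x,y,.128]))
```

```text
[298 162  30  40 879] [313.26052332 182.04095563]
[0.51552537 0.33384581 0.173     ]
pos [0.5197 0.3234 0.2738] yaw -14.859432613147765 delta mm tool [  9.2  -6.7 139.8] 9.0 0.08532116073037858 [ 0.04668004 -0.10241551  0.3832465 ]
[0.51533713 0.33464505 0.128     ]
pos [0.5197 0.3234 0.2738] yaw -14.859432613147765 delta mm tool [  9.9  -7.1 139.8] 9.0 0.08532116073037858 [ 0.04668004 -0.10241551  0.3832465 ]
0.5155 0.329 [314.78109853 193.3810143 ] [315.99232374 177.38564132]
0.5155 0.333 [313.28362404 188.12633338] [314.71809803 172.83326653]
0.5195 0.329 [320.24887666 191.99162513] [320.6662866  176.18111815]
0.5195 0.333 [318.77518046 186.72378761] [319.40942569 171.619006  ]
```

Request:
play_rows --increments "5 -4 0 0 85;4 -3 20 0 85;0 0 30 0 85;0 0 30 0 85;0 0 30 0 85;0 0 20 0 85;0 0 8 0 85;0 0 0 0 85"

```text
time: 9.8
tool_pos: [0.5143, 0.3341, 0.1352]
eef_rot: [[0.258, 0.966, -0.002], [0.966, -0.258, -0.001], [-0.002, -0.002, -1.0]]
ft_force: [0.3, 0.0, 0.2]
gripper_width: 0.085
gripper_force: 0.0
```

Run:
```python
from h import *
go(.5155,.3338,.136)
```

```text
pos [0.5143 0.3341 0.1352] yaw -14.951390260190637 delta mm tool [ 0.1  1.2 -0.8] 9.8 0.0850252598898503 [0.32961617 0.00909863 0.23042608]
```

Request:
play_rows --increments "0 0 0 0 15;0 0 0 0 15;0 0 0 0 15;0 0 0 0 15;0 0 0 0 15;0 0 0 0 15;0 0 0 0 15;0 0 0 0 15"

```text
time: 10.6
tool_pos: [0.5153, 0.3355, 0.1373]
eef_rot: [[0.257, 0.966, 0.001], [0.966, -0.257, 0.001], [0.001, 0.001, -1.0]]
ft_force: [-0.6, -0.2, 5.8]
gripper_width: 0.0207
gripper_force: 58.6
```

Gripped: 20.7 mm, the same reading the 22 mm wooden handle gave. I'll lift it.

Request:
play_rows --increments "0 0 -15 0 15;0 0 -25 0 15;0 0 -25 0 15;0 0 -25 0 15;0 0 -25 0 15;0 0 -25 0 15;0 0 -25 0 15;0 0 -25 0 15"

```text
time: 11.4
tool_pos: [0.5144, 0.3349, 0.3277]
eef_rot: [[0.257, 0.966, -0.001], [0.966, -0.257, -0.0], [-0.0, -0.0, -1.0]]
ft_force: [-0.3, 0.3, -1.5]
gripper_width: 0.0204
gripper_force: 59.3
```

Run:
```python
from h import *
go(.547,-.0075,.327)
```

```text
pos [0.5144 0.3349 0.3277] yaw -14.896407618867839 delta mm tool [-322.5  119.6    0.7] 11.4 0.020404646626994073 [-0.3284436   0.29590299 -1.47537212]
```

Request:
play_rows --increments "-23 8.5 0 0 15;-23 8.5 0 0 15;-23 8.5 0 0 15;-23 8.5 0 0 15;-23 8.5 0 0 15;-23 8.5 0 0 15;-23 8.5 0 0 15;-23 8.5 0 0 15"

```text
time: 12.2
tool_pos: [0.5328, 0.1388, 0.3267]
eef_rot: [[0.257, 0.966, -0.0], [0.966, -0.257, -0.0], [-0.0, -0.0, -1.0]]
ft_force: [-1.0, -0.2, -1.0]
gripper_width: 0.0205
gripper_force: 59.3
```

Request:
play_rows --increments "-23 8.5 0 0 15;-23 8.5 0 0 15;-23 8.5 0 0 15;-23 8.5 0 0 15;-23 8.5 0 0 15;-23 8.5 0 0 15;0 0 0 0 15;0 0 0 0 15"

```text
time: 13.0
tool_pos: [0.5468, -0.0068, 0.3265]
eef_rot: [[0.258, 0.966, -0.0], [0.966, -0.258, 0.001], [0.0, -0.001, -1.0]]
ft_force: [-0.0, 0.4, -0.5]
gripper_width: 0.0207
gripper_force: 59.3
```

Request:
play_rows --increments "0 0 20 0 15;0 0 20 0 15;0 0 15 0 15;0 0 5 0 15;0 0 0 0 15;0 0 0 0 15"

```text
time: 13.6
tool_pos: [0.5474, -0.0064, 0.2672]
eef_rot: [[0.257, 0.966, 0.001], [0.966, -0.257, -0.0], [0.0, 0.001, -1.0]]
ft_force: [0.1, 0.2, -0.8]
gripper_width: 0.0206
gripper_force: 59.3
```

Run:
```python
from h import *
go(.547,-.0075,.247)
s=monitor.get_state()['tool_pos']
w=snap('wrist','i0.png');a=snap('scene','i1.png');b=snap('side','i2.png')
tip=[s[0],s[1],s[2]-.123]
out=[]
for n,im in(('scene',a),('side',b),('wrist',w)):
  p=proj(n,[.547,-.0075,.13]);print(n,p,'tip',proj(n,tip),'up',proj(n,[.547,-.0075,.115]))
  x,y=int(p[0])-33,int(p[1])-50;print(x,y);y=max(y,0)
  out.append(cv2.resize(im[y:y+100,x:x+66],(264,400),interpolation=2))
cv2.imwrite('pics/i.png',np.hstack(out))
```

```text
pos [ 0.5474 -0.0064  0.2672] yaw -14.87659283146211 delta mm tool [-1.2 -0.2 20.2] 13.6 0.020578631329680977 [ 0.14103006  0.19990241 -0.77566356]
scene [325.02143566 176.65090354] tip [325.16124083 173.27295011] up [325.0684862  180.43272048]
292 126
side [313.88845082 202.94753307] tip [313.67119595 199.31260394] up [314.05260154 206.34223171]
280 152
wrist [321.83659719 186.51229862] tip [321.98628998 190.13263482] up [321.8603261  181.67145072]
288 136
```

View pics/i.png

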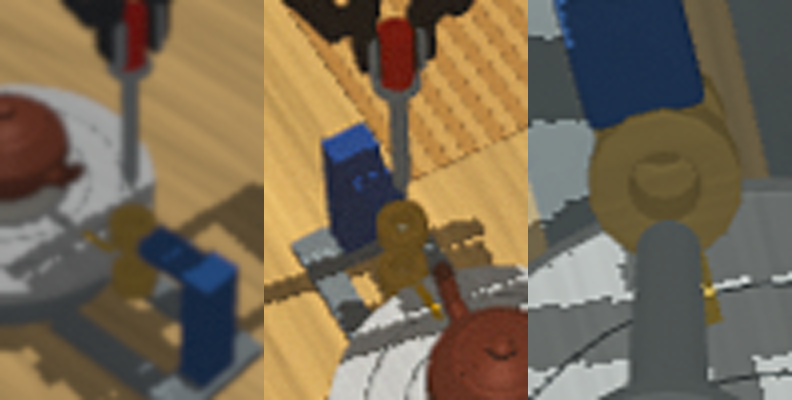

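The wrist crop shows the tip at about (323,192) and the bore mouth at (322,183), agreeing with the prediction to 1–2 mm, well inside the taper's capture range. The pin hangs upright in all three views. I'll descend gently.

Request:
play_rows --increments "0 0 10 0 15;0 0 10 0 15;0 0 8 0 15;0 0 6 0 15;0 0 4 0 15;0 0 0 0 15"

```text
time: 14.35
tool_pos: [0.5466, -0.0066, 0.2274]
eef_rot: [[0.257, 0.966, -0.001], [0.966, -0.257, 0.0], [-0.0, -0.001, -1.0]]
ft_force: [0.1, -0.0, -1.2]
gripper_width: 0.0205
gripper_force: 59.3
```

Run:
```python
from h import *
go(.547,-.0075,.205); print(monitor.get_state()['moment'])
```

```text
pos [ 0.5466 -0.0066  0.2274] yaw -14.900127681546476 delta mm tool [-0.8  0.7 22.4] 14.35 0.020508506677757714 [ 0.1003024  -0.01440769 -1.1623095 ]
[-0.00431116  0.00374614 -0.00574187]
```

The tip is in the upper mouth with no side force. I'll continue to between the bushings.

Request:
play_rows --increments "-0.5 0 4 0 15;0 0 4 0 15;0 0 4 0 15;0 0 4 0 15;0 0 4 0 15;0 0 2 0 15;0 0 0 0 15;0 0 0 0 15"

```text
time: 15.15
tool_pos: [0.547, -0.0071, 0.2064]
eef_rot: [[0.257, 0.966, 0.0], [0.966, -0.257, -0.0], [0.0, 0.0, -1.0]]
ft_force: [-0.8, 1.2, -1.0]
gripper_width: 0.0204
gripper_force: 59.3
```

Run:
```python
from h import *
go(.547,-.0075,.14); print(monitor.get_state()['moment'])
im=snap('wrist','j0.png');a=snap('scene','j1.png')
p=proj('wrist',[.547,-.0075,.115]);x,y=int(p[0])-50,max(int(p[1])-50,0);print(x,y,p)
q=proj('scene',[.547,-.0075,.1]);X,Y=int(q[0])-50,int(q[1])-50;print(X,Y,q)
cv2.imwrite('pics/j.png',np.hstack([cv2.resize(im[y:y+100,x:x+100],(400,400),interpolation=2),cv2.resize(a[Y:Y+100,X:X+100],(400,400),interpolation=2)]))
```

```text
pos [ 0.547  -0.0071  0.2064] yaw -14.898299167019205 delta mm tool [-0.3  0.1 66.4] 15.15 0.020374633000321187 [-0.80762144  1.17432432 -0.96227406]
[-0.02103714 -0.02068311 -0.00268542]
272 153 [322.48857866 203.98827716]
275 134 [325.11470575 184.14774466]
```

View pics/j.png

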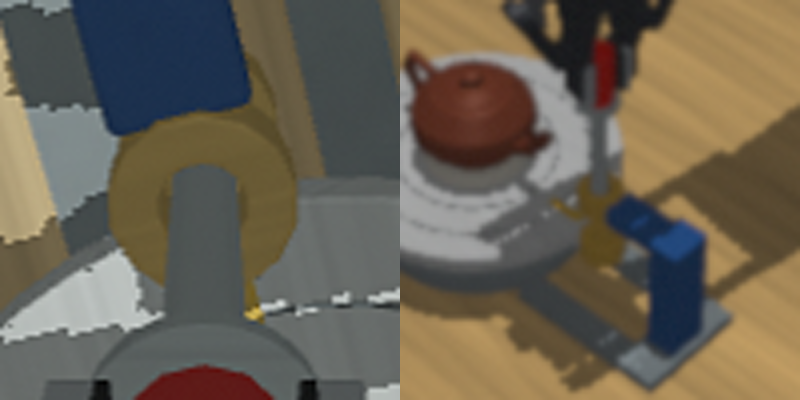

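The pin is in the upper bore with the tip at about z = 0.083, well gripped with small forces. I'll continue through the lower bushing.

Request:
play_rows --increments "0 0 4 0 15;0 0 4 0 15;0 0 4 0 15;0 0 4 0 15;0 0 4 0 15;0 0 4 0 15;0 0 4 0 15;0 0 0 0 15"

```text
time: 16.05
tool_pos: [0.5464, -0.0071, 0.1774]
eef_rot: [[0.257, 0.966, -0.001], [0.966, -0.257, 0.0], [-0.0, -0.001, -1.0]]
ft_force: [-0.2, -0.2, -1.5]
gripper_width: 0.0202
gripper_force: 59.3
```

Run:
```python
from h import *
go(.547,-.0075,.1425); print(monitor.get_state()['moment'])
```

```text
pos [ 0.5464 -0.0071  0.1774] yaw -14.894995377794263 delta mm tool [-0.3  0.7 34.9] 16.05 0.020190680338261182 [-0.24896263 -0.172796   -1.50703338]
[ 0.06904062 -0.07743544  0.01859493]
```

The tip is about 10 mm into the lower bore with no push back.

Request:
play_rows --increments "0 0 5 0 15;0 0 5 0 15;0 0 5 0 15;0 0 5 0 15;0 0 5 0 15;0 0 5 0 15;0 0 4 0 15;0 0 0 0 15"

```text
time: 16.85
tool_pos: [0.5464, -0.007, 0.1435]
eef_rot: [[0.257, 0.966, -0.001], [0.966, -0.257, 0.0], [-0.0, -0.001, -1.0]]
ft_force: [1.0, 0.2, -0.8]
gripper_width: 0.0204
gripper_force: 59.4
```

Request:
play_rows --increments "0 0 0 0 15;0 0 0 0 15;0 0 0 0 15"

```text
time: 17.15
tool_pos: [0.547, -0.0071, 0.1445]
eef_rot: [[0.257, 0.966, 0.0], [0.966, -0.257, 0.0], [0.0, 0.0, -1.0]]
ft_force: [0.6, -0.5, -1.3]
gripper_width: 0.0208
gripper_force: 59.4
```

Run:
```python
from h import *
go(.547,-.0075,.1425); print(monitor.get_state()['moment'])
a=snap('scene','k1.png');b=snap('side','k2.png')
o=[]
for n,im in(('scene',a),('side',b)):
  q=proj(n,[.547,-.0075,.1]);X,Y=int(q[0])-40,int(q[1])-40;print(X,Y)
  for z in(.13,.115,.045,.02):print(z,(proj(n,[.547,-.0075,z])-[X,Y])*5)
  o.append(cv2.resize(im[Y:Y+80,X:X+80],(400,400),interpolation=2))
cv2.imwrite('pics/k.png',np.hstack(o))
```

```text
pos [ 0.547  -0.0071  0.1445] yaw -14.897270035095776 delta mm tool [-0.4  0.1  2. ] 17.15 0.02083096099698175 [ 0.6007404  -0.48803975 -1.34814493]
[ 0.02263764  0.08899997 -0.04420771]
285 144
0.13 [200.10717828 163.2545177 ]
0.115 [200.34243099 182.1636024 ]
0.045 [201.38706263 266.12874921]
0.02 [201.74021802 294.51458698]
274 169
0.13 [199.4422541  169.73766535]
0.115 [200.2630077  186.71115854]
0.045 [203.90417244 262.01181444]
0.02 [205.1338893  287.44282154]
```

View pics/k.png

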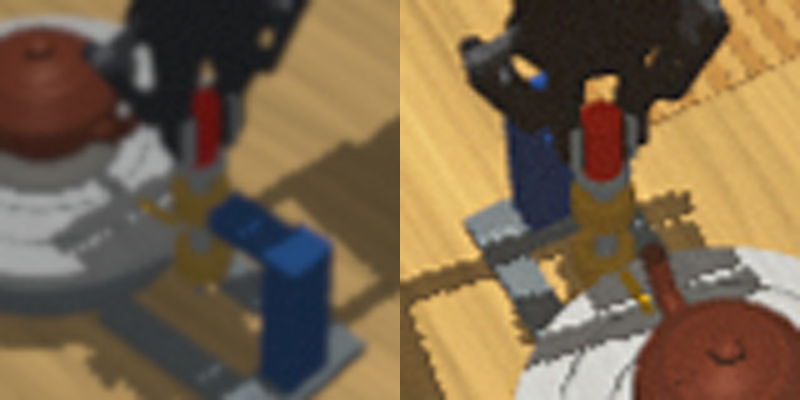

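The pin passes through both bushings, with the tip showing below the lower one at (205,288) and a gap of about 15 mm under the collar. Handing in.

```bash
python3 -c "
from h import *
print(ctrl.sign_off())"
```

```text
the job is handed in; nothing more can be done
None
```

I turned the wheel into line, threaded the red-handled pin through both bushings, and handed the job in at about 17 s with the pin still gripped upright, its tip out below and its collar about 15 mm above the bracket. I have not been shown the verdict.

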